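Put the pile of giant dominoes away in its box

ROBOT

A 6-joint arm with a two-finger parallel gripper is mounted at the origin on the work surface. World frame = base frame: x ahead of the robot, y to its left, z up, the work surface at z = 0. Lengths are in m, angles in rad, forces in N, time in s.
With the tool pointing down it reaches from about 0.25 to 0.775 m from the base axis. Payload 4 kg.
Tool frame: the origin (TCP) lies between the finger pads; the fingertips stand 14 mm ahead of it and the grasp point (between the pads) lies 5 mm behind it; z points along the fingers, y is the direction in which the jaws open and shut (so a half turn about z gives the same grasp; the last joint's range is limited). The gripper opens to 94 mm and grips with 3 to 60 N. Pads are 16 mm wide; open, the fingers measure 119 mm over their backs; the gripper's body (75 mm by 177 mm) begins 78 mm behind the grasp point.
Start: joints at [-1.421, 0.087, 1.371, -0, 1.684, -0.103], TCP at [0.138, -0.533, 0.22] pointing down, gripper open.
Joint ranges: [-3.1, 3.1], [-0.76, 2.03], [0.27, 2.55], [-1.08, 4.22], [0.17, 2.65], [-2.57, 2.57]. Speed limits (rad/s): [2.79, 2.79, 3.14, 3.14, 3.14, 3.14].

INTERFACE

Orientations are given as [roll, pitch, yaw] about the fixed x, y, z axes, in that order (R = Rz(yaw) Ry(pitch) Rx(roll)).
In Python, from bench import robot, cams, spotter gives the robot as it stands.
- The arm moves only by the shell command python3 -m inch 'ROWS'. ROWS is JSON, a list of rows, each an object of numbers: "grip": the opening, from 0 (shut) to 1 (fully open); "dx", "dy", "dz": the shift along the tool's x, y, z in units of 25 mm (1.0 is 25 mm); "rx", "ry", "rz": the turn, a rotation vector about the tool's x, y, z in units of 5 degrees (1.0 is 5 degrees). A call has 1 to 12 rows; each row shifts and turns the pose as measured when the row begins, along the tool's axes as they then stand; what a row does not reach is not made up. A row lasts 1/8 s, in which the tool goes at most 62.5 mm and 10.7 degrees, less where a joint would pass 70% of its speed; a pose out of reach is approached as far as the arm can. A call is refused whole if a number of a shift passes 1 or a number of a turn 1, either way. A call with a gripper value outside its range is refused whole. The fingers move at their own pace and stop on an object; the grip force is fixed at half the most. Time passes only in rows, so rows that do not move let the fingers close. It gives the time, the measured TCP pose, the force and the opening at its end, in the units of the state.
- robot.get_obs(): the state, without advancing time (a new reading comes with each control period).
- cams.snapshot(name): name is "scene" or "top" or "wrist"; returns a dict with "frame" (420x560x3 uint8, red, green, blue), "intrinsics" (3x3 intrinsics, pixels), "eye" and "orientation" of the camera in the world. Camera axes: x right, y up, looking along -z (the intrinsics and any distortion apply to the point x, -y, -z); pixel columns grow to the right and rows downward; lengths in m; the calibration is good to about 2 mm. A picture is of the moment at which its call begins. There is no depth.
- robot.close_job(): hands the job in, once; it reports no verdict.
Trained networks look in a picture, given as the dict that the camera call returned (one of the last four; its "shot" number tells which), for a name from the list of things; names that differ only in an ending like _2 or _b are one class to them, and where a whole thing is asked for, a point or a joint stands for the part that bears it (a point fixed in the world has none). Each returns a list of dicts, best first, with "score" (0 to 1); they miss things now and then, are a little off and sometimes report something else, mostly with a low value. They report only what shows in the picture. A call takes as long as a camera call. They do not tell look-alikes from the thing itself.
- spotter.regions_of(picture, query): "pixels" (420x560 bool, what is visible of it) and "extent" ([left, top, right, bottom] in pixels, round what is visible of it).
- spotter.place_of(picture, query): "pixel" ([column, row] in pixels: a listed point, or the origin of a listed thing).
The state is a dict: "time": time; "joint_positions": joint angles; "qvel": joint speeds; "joint_torque": joint torques, N m; "tool_pos": TCP position; "ee_rot": TCP orientation; "wrist_force": force on the tool from outside, world axes, zero at the start; "wrist_torque": the same for the moment, N m; "width": finger opening in m.
Only numpy, scipy, OpenCV 4.12 (cv2) and the standard library are available. Lean on these libraries where they do the work, as an engineer would, in place of code of your own. Each camera call takes 0.05 s, during which the arm holds its last target.

TASK

Put the pile of three giant dominoes away in the wooden box with the notched long sides. Take the whole pile at once and tilt it in lengthwise along one end wall: one end clearly lower than the other and in first, all three dominoes together. Then let the other end down until the pile lies flat inside the box, and let go of it.

Things in the scene. Friction and masses are not known exactly. Their poses are not given: they have to be found in the camera images.
- tile_a_mid (a point): Centre of the bottom domino of the pile: plain pale wooden slab, 84 mm long (its x), 42 wide (its y), 11 thick (its z, up), 35 g. The pile: three equal loose ones squared on one another, 33 mm high, standing on the table; this centre is 5.5 mm above it. To carry the pile the fingers must reach right down to this one and press the long sides of all three.
- tile_b_mid (a point): Centre of the middle domino, the same slab and axes, 11 mm above the bottom one's: this is also the centre of the whole pile, 16.5 mm above the table. A much smaller pile of dominoes (48 by 24 mm) and a pile of round coasters nearby are bystanders.
- tile_c_mid (a point): Centre of the top domino of the pile, the same slab and axes, with black pips on top, 22 mm above the bottom one's.
- domino_box: Brown wooden open box, fixed. Origin: centre of its underside, on the table; x along its length, z up. Outside 110 x 66 mm, rim 40 mm high; floor 6 mm, walls 7 mm thick; inside 96 (x) x 52 (y) x 34 mm deep. Mid-way in each long wall a notch 56 mm wide, open down to the floor, lets the fingers hold the pile all the way down. Either end may go in first. A box without notches is a bystander.
Mind the look-alikes: they are no part of the job. What is shaped like the part that bears tile_c_mid but green or red is not meant. Leave any orange or purple look-alike of the part that bears tile_b_mid alone.

How it is judged:
By the outcome, as a careful person would: the job done as asked, in the order asked, and still so for the second after the job is handed in, with the robot touching nothing.
It also fails if it takes over 42 s, if anything falls off the work surface, if the arm or the gripper's body presses on something with over 40 N, if the wrist force passes 120 N, or if a joint passes its speed limit or range.

## Working session

There is one attempt and no reset: what is moved stays moved. The work goes in short steps, Python scripts to look and compute and a shell command to move; the robot and the scene stay as the last step left them, time stands still between calls to the robot, and variables do not carry over. Pictures are saved under pics/ and viewed, and the job is handed in when it is done.

```bash
ls; mkdir -p pics; cat > h.py <<'E'
import numpy as np, cv2
from bench import robot, cams, spotter
def save(s,n): cv2.imwrite('pics/'+n, s["frame"][:,:,::-1])
def ray(s,px):
    K=np.array(s["intrinsics"]); d=np.linalg.inv(K)@np.array([px[0],px[1],1.0])
    R=np.array(s["orientation"]); return np.array(s["eye"]),R@np.array([d[0],-d[1],-d[2]])
def atz(s,px,z):
    e,d=ray(s,px); return e+d*(z-e[2])/d[2]
def proj(s,P):
    R=np.array(s["orientation"]); c=R.T@(np.array(P)-np.array(s["eye"])); q=np.array(s["intrinsics"])@np.array([c[0],-c[1],-c[2]]); return q[:2]/q[2]
E
python3 - <<'E'
from h import *
for n in ["top","scene"]:
    s=cams.snapshot(n); save(s,n+'0.png'); print(n,s.keys(),np.array(s["orientation"]).shape,s["eye"])
    for q in ["tile_a_mid","tile_b_mid","tile_c_mid","domino_box"]:
        print(q,[(np.round(r["pixel"]),round(r["score"],2)) for r in spotter.place_of(s,q)],[(r["extent"],round(r["score"],2)) for r in spotter.regions_of(s,q)])
print(robot.get_obs())
E
```

```text
pics
top dict_keys(['frame', 'intrinsics', 'eye', 'orientation', 'shot']) (3,) [0.38302938 0.06086688 0.97746631]
tile_a_mid [] []
tile_b_mid [(array([155., 258.]), 0.88), (array([167., 207.]), 0.65), (array([230., 199.]), 0.54)] [([151.6, 195.7, 183.0, 225.6], 0.79), ([134.2, 243.9, 172.9, 274.5], 0.76)]
tile_c_mid [(array([233., 256.]), 0.85), (array([228., 199.]), 0.74), (array([220., 150.]), 0.59)] [([218.6, 240.6, 250.3, 271.1], 0.77), ([218.5, 180.8, 238.8, 211.0], 0.65)]
domino_box [(array([386., 185.]), 0.92)] [([366.5, 162.4, 404.5, 209.7], 0.81)]
scene dict_keys(['frame', 'intrinsics', 'eye', 'orientation', 'shot']) (3,) [ 0.96753612 -0.49251868  0.48202946]
tile_a_mid [(array([319., 198.]), 0.66)] [([298.7, 194.2, 342.9, 210.9], 0.64)]
tile_b_mid [(array([310., 150.]), 0.66), (array([351., 171.]), 0.62), (array([318., 190.]), 0.53)] [([329.0, 163.4, 366.2, 178.0], 0.85), ([292.9, 144.5, 326.3, 158.8], 0.82), ([141.6, 262.3, 217.8, 343.2], 0.49)]
tile_c_mid [(array([321., 186.]), 0.94), (array([263., 177.]), 0.74), (array([381., 215.]), 0.7)] [([301.5, 174.8, 340.7, 199.7],
[... 161 characters left out ...]
, 263.8, 217.1, 344.8], 0.6)]
{'time': 0.9, 'joint_positions': array([-1.42107479e+00,  8.72278946e-02,  1.37065153e+00, -2.43976585e-05,
        1.68361478e+00, -1.03142903e-01]), 'qvel': array([ 0.00215724,  0.00196483, -0.00123851,  0.00049377,  0.0005946 ,
        0.0016364 ]), 'joint_torque': array([-9.28065601e-04, -3.40037298e+01, -3.02599883e+01,  7.17547978e-02,
        2.34200730e-02,  3.89458620e-06]), 'tool_pos': array([ 0.13756756, -0.53255037,  0.21951524]), 'ee_rot': array([3.14149723e+00, 3.42494249e-05, 2.52861691e-01]), 'wrist_force': array([-0.57351623,  0.50173264, -0.43320399]), 'wrist_torque': array([-0.01709646,  0.0149199 ,  0.06428389]), 'width': 0.09348311463152377}
```

```bash
sed -i 's/R=np.array(s\["orientation"\])/R=rot(s["orientation"])/' h.py; cat >> h.py <<'E'
from scipy.spatial.transform import Rotation
def rot(o): return Rotation.from_euler('xyz',o).as_matrix()
E
python3 - <<'E'
import cv2
for n in ['top0','scene0']:
    a=cv2.imread(f'pics/{n}.png'); cv2.imwrite(f'pics/{n}b.png',cv2.resize(a,(800,600),interpolation=cv2.INTER_CUBIC))
a=cv2.imread('pics/top0.png')[140:290,120:420]; cv2.imwrite('pics/top0c.png',cv2.resize(a,(800,400),interpolation=cv2.INTER_CUBIC))
E
```

```text
(no output)
```

View pics/top0b.png

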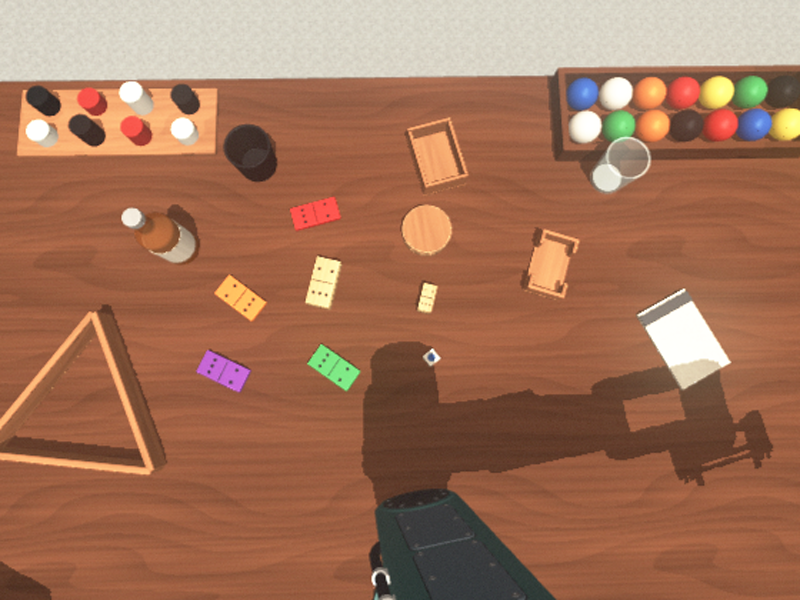

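View pics/scene0b.png

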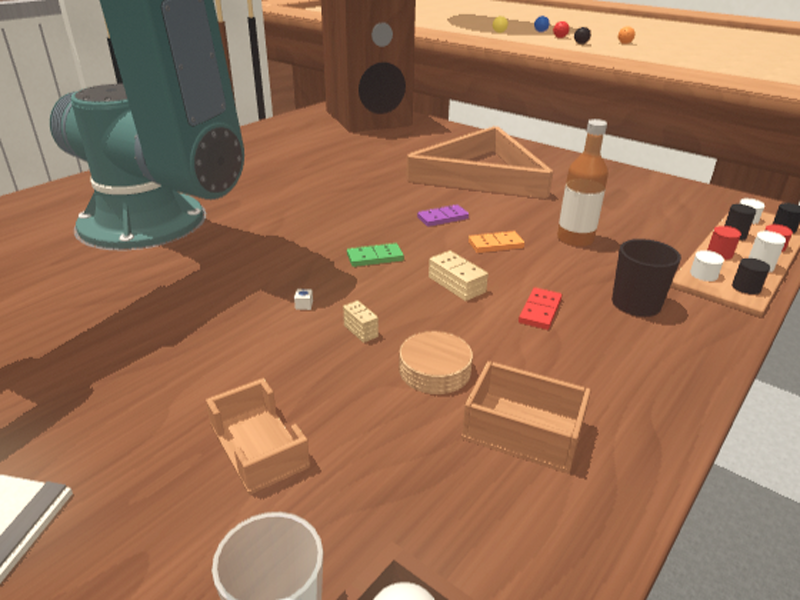

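View pics/top0c.png

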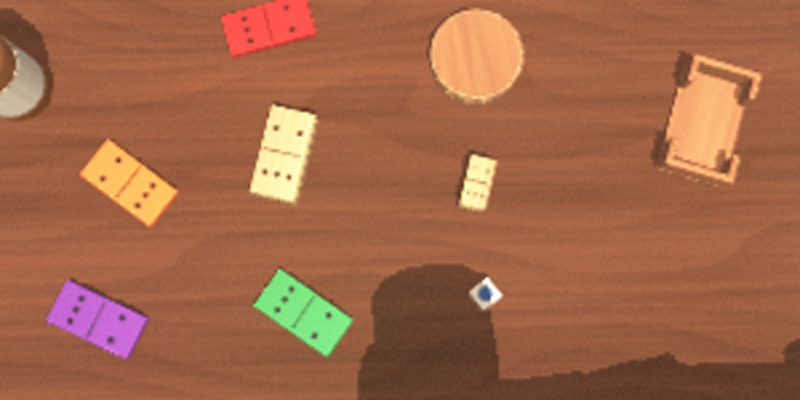

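```bash
cat > fit.py <<'E'
from h import *
from scipy.optimize import minimize
def hullmask(s,P,S=4):
    pts=np.array([proj(s,p) for p in P]); h=cv2.convexHull((((pts+0.5)*S-0.5)*16).astype(np.int32))
    m=np.zeros((420*S,560*S),np.uint8); cv2.fillConvexPoly(m,h,1,shift=4); 
    return cv2.resize(m.astype(np.float32),(560,420),interpolation=cv2.INTER_AREA)
def box(x,y,yaw,L,W,H):
    c,sn=np.cos(yaw),np.sin(yaw)
    return [(x+c*a*L/2-sn*b*W/2,y+sn*a*L/2+c*b*W/2,z) for a in(-1,1) for b in(-1,1) for z in(0,H)]
def hm(m):
    h=cv2.convexHull(np.argwhere(m)[:,::-1].astype(np.int32)); o=np.zeros((420,560),np.uint8); cv2.fillConvexPoly(o,h,1); return o.astype(np.float32)
def fit(views,x0,dims):
    def f(p):
        t=0
        for s,m in views:
            a=hullmask(s,box(*p,*dims)); t+=1-np.minimum(a,m).sum()/np.maximum(a,m).sum()
        return t
    best=None
    for dy in(-.15,0,.15):
        x=np.array(x0)+[0,0,dy]
        r=minimize(f,x,method='Nelder-Mead',options=dict(initial_simplex=[x,x+[.01,0,0],x+[0,.01,0],x+[0,0,.15]],xatol=1e-5,fatol=1e-5))
        if best is None or r.fun<best.fun: best=r
    return best.x,best.fun
def palemask(s,seed):
    hsv=cv2.cvtColor(s["frame"],cv2.COLOR_RGB2HSV); a=s["frame"].astype(int)
    m=((a[:,:,1]>145)&(a[:,:,0]>165)&(a[:,:,1]/(a[:,:,0]+1)>.78)).astype(np.uint8)
    n,l=cv2.connectedComponents(m); x,y=seed; k=np.bincount(l[y-6:y+7,x-6:x+7].ravel(),minlength=n); k[0]=0
    return hm(l==k.argmax())
E
python3 - <<'E'
from fit import *
t=cams.snapshot("top"); s=cams.snapshot("scene")
print('y axes', rot(t["orientation"]).round(2))
m1=palemask(t,(226,197)); m2=palemask(s,(321,188)); print(m1.sum(),m2.sum())
x0=list(atz(t,(226,197),.03)[:2]); 
# yaw guess: long axis in image
p,q=atz(t,(222,213),.03),atz(t,(230,182),.03); yaw=np.arctan2((q-p)[1],(q-p)[0])
for v in ([(t,m1),(s,m2)],[(t,m1)],[(s,m2)]): print('pile',fit(v,x0+[yaw],(.084,.042,.033)))
b1=hm(max(spotter.regions_of(t,"domino_box"),key=lambda r:r["score"])["pixels"])
rs=[r for r in spotter.regions_of(s,"domino_box") if r["extent"][0]<220]; print([r["extent"] for r in rs])
x0=list(atz(t,(386,185),.02)[:2]); p,q=atz(t,(378,206),.03),atz(t,(393,163),.03); yaw=np.arctan2((q-p)[1],(q-p)[0])
vs=[[(t,b1)]]
if rs: b2=hm(rs[0]["pixels"]); vs+=[[(s,b2)],[(t,b1),(s,b2)]]
for v in vs: 
    r=fit(v,x0+[yaw],(.11,.066,.04)); print('box',r)
ov=t["frame"].copy()
print(robot.get_obs()["time"])
E
```

```text
y axes [[-0.02  0.99 -0.16]
 [-1.   -0.02  0.02]
 [ 0.02  0.16  0.99]]
639.0 871.0
pile (array([ 0.54834854,  0.1806911 , -0.24157843]), np.float64(0.2286001443862915))
pile (array([ 0.54986056,  0.18126298, -0.24685903]), np.float64(0.047739624977111816))
pile (array([ 0.54322555,  0.18154451, -0.27143059]), np.float64(0.11610174179077148))
[[144.4, 267.0, 216.5, 343.6]]
box (array([ 0.57387073, -0.22155233, -0.32474217]), np.float64(0.02950197458267212))
box (array([ 0.57108921, -0.22370674, -0.32493097]), np.float64(0.034424006938934326))
box (array([ 0.57293836, -0.22283401, -0.31675253]), np.float64(0.10713237524032593))
1.1
```

The only thing that fits is the large pale pile, at top (226,197): it's pale, three high in the scene view, and large. The coloured dominoes at (168,207), (156,259), (233,257) and (221,149) and the small pale pile at (299,208) are look-alikes. In the crop the pile is at (283,152) and the notched box at (712,118). The box at top (306,107) has no notches, so that one is a bystander.

```bash
cat > to.py <<'E'
import sys
from h import *
def go(x,y,z,roll,pitch,yaw):
    o=robot.get_obs(); R=rot(o["ee_rot"]); d=R.T@(np.array([x,y,z])-o["tool_pos"])/.025
    rv=Rotation.from_matrix(R.T@rot([roll,pitch,yaw])).as_rotvec(degrees=True)/5
    print('t',round(o["time"],2),'pos',o["tool_pos"].round(4),'rpy',o["ee_rot"].round(3),'w',round(o["width"],4),'F',o["wrist_force"].round(1),'q',o["joint_positions"].round(2)); print('d',d.round(2),'r',rv.round(2))
if __name__=='__main__':
    a=[float(v) for v in sys.argv[1:]]; go(*a)
E
python3 -m inch '[{"dx":1,"dy":-1},{"dx":1,"dy":-1},{"dx":1,"dy":-1},{"dx":1,"dy":-1},{"dx":1,"dy":-1},{"dx":1,"dy":-1},{"dx":1,"dy":-1},{"dx":1,"dy":-1},{"dx":1,"dy":-1},{"dx":1,"dy":-1},{"dx":1,"dy":-1}]'; python3 to.py .549 .181 .2 3.14159 0 -.245
```

```text
t 1.1 pos [ 0.1375 -0.5326  0.2195] rpy [3.142 0.    0.253] w 0.0941 F [0.3 0.1 0.1] q [-1.42  0.09  1.37 -0.    1.68 -0.1 ]
d [ 23.07 -23.52   0.78] r [0.  0.  5.7]invalid input at $[0]: expected keys grip, dx, dy, dz, rx, ry, rz
```

```bash

python3 -m inch '[{"grip":1,"dx":1,"dy":-1,"dz":0,"rx":0,"ry":0,"rz":0},{"grip":1,"dx":1,"dy":-1,"dz":0,"rx":0,"ry":0,"rz":0},{"grip":1,"dx":1,"dy":-1,"dz":0,"rx":0,"ry":0,"rz":0},{"grip":1,"dx":1,"dy":-1,"dz":0,"rx":0,"ry":0,"rz":0},{"grip":1,"dx":1,"dy":-1,"dz":0,"rx":0,"ry":0,"rz":0},{"grip":1,"dx":1,"dy":-1,"dz":0,"rx":0,"ry":0,"rz":0},{"grip":1,"dx":1,"dy":-1,"dz":0,"rx":0,"ry":0,"rz":0},{"grip":1,"dx":1,"dy":-1,"dz":0,"rx":0,"ry":0,"rz":0},{"grip":1,"dx":1,"dy":-1,"dz":0,"rx":0,"ry":0,"rz":0},{"grip":1,"dx":1,"dy":-1,"dz":0,"rx":0,"ry":0,"rz":0},{"grip":1,"dx":1,"dy":-1,"dz":0,"rx":0,"ry":0,"rz":0}]'; python3 to.py .549 .181 .2 3.14159 0 -.245
```

```text
time: 2.48
tool_pos: [0.3401, -0.1893, 0.22]
ee_rot: [3.138, -0.003, 0.247]
wrist_force: [0.1, -0.4, -0.5]
width: 0.0941
t 2.48 pos [ 0.3401 -0.1893  0.22  ] rpy [ 3.138e+00 -3.000e-03  2.470e-01] w 0.0941 F [ 0.1 -0.4 -0.5] q [-0.65 -0.28  1.71  0.    1.71  0.67]
d [ 11.72 -12.32   0.79] r [ 0.03 -0.04  5.64]
```

```bash

python3 -m inch '[{"grip":1,"dx":1,"dy":-1,"dz":0,"rx":0,"ry":0,"rz":0},{"grip":1,"dx":1,"dy":-1,"dz":0,"rx":0,"ry":0,"rz":0},{"grip":1,"dx":1,"dy":-1,"dz":0,"rx":0,"ry":0,"rz":0},{"grip":1,"dx":1,"dy":-1,"dz":0,"rx":0,"ry":0,"rz":0},{"grip":1,"dx":1,"dy":-1,"dz":0,"rx":0,"ry":0,"rz":0},{"grip":1,"dx":1,"dy":-1,"dz":0,"rx":0,"ry":0,"rz":0},{"grip":1,"dx":1,"dy":-1,"dz":0,"rx":0,"ry":0,"rz":0},{"grip":1,"dx":1,"dy":-1,"dz":0,"rx":0,"ry":0,"rz":1},{"grip":1,"dx":1,"dy":-1,"dz":0,"rx":0,"ry":0,"rz":1},{"grip":1,"dx":0.9,"dy":-1,"dz":0,"rx":0,"ry":0,"rz":1},{"grip":1,"dx":0.7,"dy":-1,"dz":0,"rx":0,"ry":0,"rz":1},{"grip":1,"dx":0.2,"dy":-1,"dz":0.5,"rx":0,"ry":0,"rz":1}]'; python3 to.py .549 .181 .15 3.14159 0 -.245
```

```text
time: 3.98
tool_pos: [0.5598, 0.171, 0.2102]
ee_rot: [3.14, -0.013, -0.202]
wrist_force: [0.5, -0.4, -0.0]
width: 0.0939
t 3.98 pos [0.5598 0.171  0.2102] rpy [ 3.14  -0.013 -0.202] w 0.0939 F [ 0.5 -0.4 -0. ] q [ 0.2   0.16  1.31 -0.01  1.66  1.98]
d [-0.53 -0.31  2.4 ] r [ 0.02 -0.14  0.49]
```

```bash

python3 -m inch '[{"grip":1,"dx":-0.5,"dy":-0.3,"dz":0.9,"rx":0,"ry":-0.14,"rz":0.5},{"grip":1,"dx":0,"dy":0,"dz":0.9,"rx":0,"ry":0,"rz":0},{"grip":1,"dx":0,"dy":0,"dz":0.3,"rx":0,"ry":0,"rz":0}]'; python3 to.py .549 .181 .15 3.14159 0 -.245
python3 - <<'E'
from fit import *
w=cams.snapshot("wrist"); save(w,'wr1.png')
t=cams.snapshot("top"); save(t,'top1.png')
print(proj(w,(.549,.181,.033)))
for q in ["tile_c_mid","tile_a_mid","tile_b_mid"]:
  for r in spotter.place_of(w,q): print(q,r["pixel"],r["score"])
E
```

```text
time: 4.35
tool_pos: [0.5495, 0.1833, 0.1552]
ee_rot: [3.14, 0.001, -0.244]
wrist_force: [0.8, -1.0, 0.4]
width: 0.0941
t 4.35 pos [0.5495 0.1833 0.1552] rpy [ 3.14e+00  1.00e-03 -2.44e-01] w 0.0941 F [ 0.8 -1.   0.4] q [ 0.22  0.17  1.4  -0.    1.57  2.04]
d [0.01 0.1  0.21] r [0.02 0.01 0.01]
[279.75861103 209.89888384]
tile_c_mid [226.5, 75.4] 0.75
tile_c_mid [278.6, 209.0] 0.7
tile_b_mid [149.4, 262.9] 0.9
tile_b_mid [168.3, 360.2] 0.68
```

View pics/wr1.png

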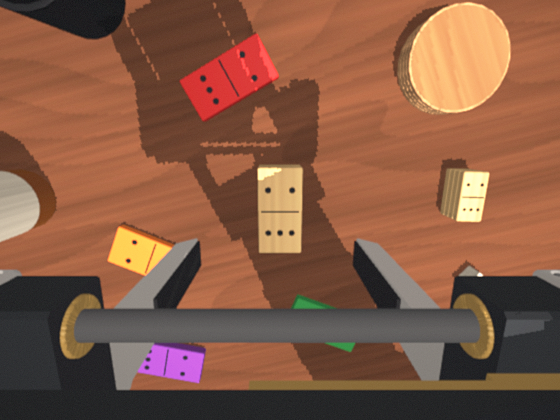

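The wrist view shows the pale pile at (280,209), squared with the jaws and matching the predicted (279.8,209.9). Next I lower the arm.

```bash

python3 -m inch '[{"grip":1,"dx":0,"dy":0.1,"dz":1,"rx":0,"ry":0,"rz":0},{"grip":1,"dx":0,"dy":0,"dz":1,"rx":0,"ry":0,"rz":0},{"grip":1,"dx":0,"dy":0,"dz":1,"rx":0,"ry":0,"rz":0},{"grip":1,"dx":0,"dy":0,"dz":1,"rx":0,"ry":0,"rz":0},{"grip":1,"dx":0,"dy":0,"dz":0.7,"rx":0,"ry":0,"rz":0},{"grip":1,"dx":0,"dy":0,"dz":0.3,"rx":0,"ry":0,"rz":0}]'; python3 to.py .549 .181 .0165 3.14159 0 -.245
```

```text
time: 5.35
tool_pos: [0.5584, 0.181, 0.0398]
ee_rot: [-3.133, -0.021, -0.247]
wrist_force: [0.8, -1.0, 0.5]
width: 0.094
t 5.35 pos [0.5584 0.181  0.0398] rpy [-3.133 -0.021 -0.247] w 0.094 F [ 0.8 -1.   0.5] q [ 0.22  0.25  1.55 -0.    1.32  2.04]
d [-0.38  0.1   0.92] r [-0.1  -0.24 -0.03]
```

```bash

python3 -m inch '[{"grip":1,"dx":-0.37,"dy":0.1,"dz":0.2,"rx":-0.1,"ry":-0.24,"rz":0},{"grip":1,"dx":0,"dy":0,"dz":0.25,"rx":0,"ry":0,"rz":0},{"grip":1,"dx":0,"dy":0,"dz":0.2,"rx":0,"ry":0,"rz":0}]'; python3 to.py .549 .181 .0165 3.14159 0 -.245
```

```text
time: 5.72
tool_pos: [0.5498, 0.1812, 0.0247]
ee_rot: [-3.14, -0.002, -0.247]
wrist_force: [-0.5, -0.2, 0.4]
width: 0.0938
t 5.72 pos [0.5498 0.1812 0.0247] rpy [-3.14e+00 -2.00e-03 -2.47e-01] w 0.0938 F [-0.5 -0.2  0.4] q [0.22 0.27 1.56 0.   1.31 2.04]
d [-0.03  0.02  0.33] r [-0.02 -0.02 -0.03]
```

```bash

python3 -m inch '[{"grip":1,"dx":-0.03,"dy":0,"dz":0.25,"rx":0,"ry":0,"rz":0},{"grip":1,"dx":0,"dy":0,"dz":0.1,"rx":0,"ry":0,"rz":0}]'; python3 to.py .549 .181 .0165 3.14159 0 -.245
python3 - <<'E'
from h import *
s=cams.snapshot("scene"); a=s["frame"][120:240,230:410]; cv2.imwrite('pics/sc2.png',cv2.resize(a[:,:,::-1],(780,520),interpolation=cv2.INTER_CUBIC))
w=cams.snapshot("wrist"); save(w,'wr2.png')
E
```

```text
time: 5.98
tool_pos: [0.5493, 0.1815, 0.0156]
ee_rot: [-3.14, -0.002, -0.247]
wrist_force: [0.6, -0.5, -0.5]
width: 0.0941
t 5.97 pos [0.5493 0.1815 0.0156] rpy [-3.14e+00 -2.00e-03 -2.47e-01] w 0.0941 F [ 0.6 -0.5 -0.5] q [0.22 0.27 1.57 0.   1.29 2.04]
d [-0.01  0.02 -0.04] r [-0.02 -0.03 -0.03]
```

View pics/sc2.png

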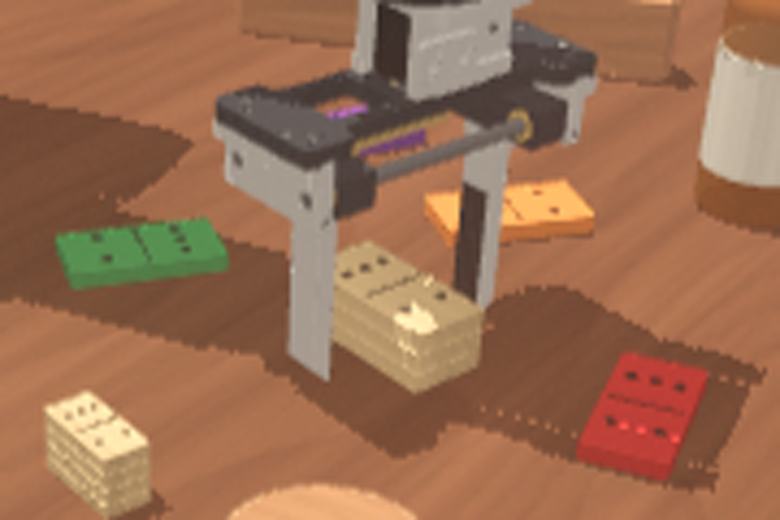

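View pics/wr2.png

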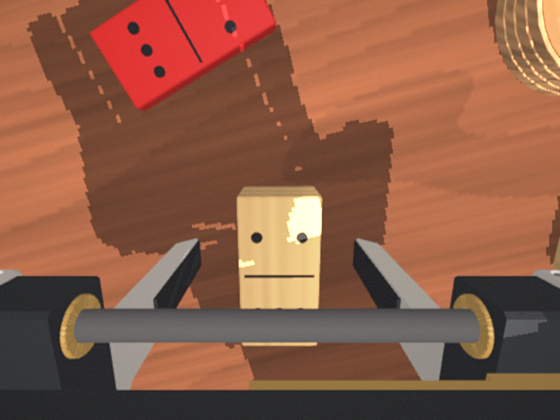

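```bash

python3 -m inch '[{"grip":0.3,"dx":0,"dy":0,"dz":0,"rx":0,"ry":0,"rz":0},{"grip":0.2,"dx":0,"dy":0,"dz":0,"rx":0,"ry":0,"rz":0},{"grip":0.2,"dx":0,"dy":0,"dz":0,"rx":0,"ry":0,"rz":0},{"grip":0.2,"dx":0,"dy":0,"dz":0,"rx":0,"ry":0,"rz":0},{"grip":0.2,"dx":0,"dy":0,"dz":0,"rx":0,"ry":0,"rz":0}]'; python3 to.py .549 .181 .0165 3.14159 0 -.245
python3 - <<'E'
from h import *
w=cams.snapshot("wrist"); save(w,'wr3.png'); print(proj(w,(.549,.181,.033)))
E
```

```text
time: 6.7
tool_pos: [0.5499, 0.1816, 0.0165]
ee_rot: [-3.139, -0.004, -0.247]
wrist_force: [0.1, -0.3, -0.3]
width: 0.0473
t 6.7 pos [0.5499 0.1816 0.0165] rpy [-3.139 -0.004 -0.247] w 0.0473 F [ 0.1 -0.3 -0.3] q [0.22 0.27 1.57 0.   1.29 2.04]
d [-0.03  0.03 -0.  ] r [-0.03 -0.04 -0.03]
[279.87942955 272.87007006]
```

View pics/wr3.png

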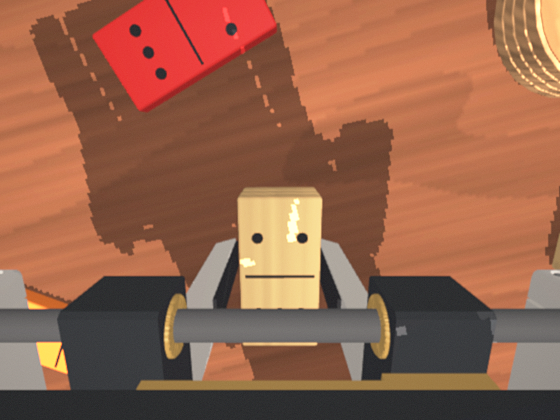

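```bash

python3 -m inch '[{"grip":0.2,"dx":0,"dy":0,"dz":0.04,"rx":0,"ry":0,"rz":0},{"grip":0.2,"dx":0,"dy":0,"dz":0,"rx":0,"ry":0,"rz":0},{"grip":0.2,"dx":0,"dy":0,"dz":0,"rx":0,"ry":0,"rz":0}]'
python3 -m inch '[{"grip":0.2,"dx":0,"dy":0,"dz":-0.3,"rx":0,"ry":0,"rz":0},{"grip":0.2,"dx":0,"dy":0,"dz":-0.6,"rx":0,"ry":0,"rz":0},{"grip":0.2,"dx":0,"dy":0,"dz":-0.6,"rx":0,"ry":0,"rz":0},{"grip":0.2,"dx":0,"dy":0,"dz":-0.6,"rx":0,"ry":0,"rz":0}]'
python3 to.py .549 .181 .0665 3.14159 0 -.245
python3 - <<'E'
from h import *
s=cams.snapshot("scene"); a=s["frame"][100:220,230:410]; cv2.imwrite('pics/sc4.png',cv2.resize(a[:,:,::-1],(780,520),interpolation=cv2.INTER_CUBIC))
w=cams.snapshot("wrist"); save(w,'wr4.png')
E
```

```text
time: 7.12
tool_pos: [0.5499, 0.1814, 0.0164]
ee_rot: [-3.14, -0.004, -0.247]
wrist_force: [0.4, 0.4, 1.2]
width: 0.0416
time: 7.62
tool_pos: [0.5488, 0.1813, 0.0706]
ee_rot: [-3.141, -0.001, -0.247]
wrist_force: [0.6, 0.3, -0.1]
width: 0.0419
t 7.62 pos [0.5488 0.1813 0.0706] rpy [-3.141e+00 -1.000e-03 -2.470e-01] w 0.0419 F [ 0.6  0.3 -0.1] q [0.22 0.22 1.52 0.   1.4  2.04]
d [0.01 0.01 0.16] r [-0.01 -0.01 -0.03]
```

View pics/sc4.png

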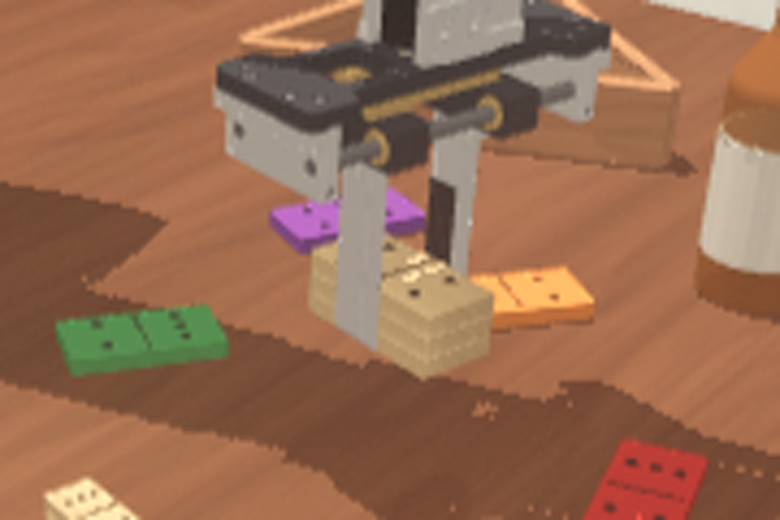

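View pics/wr4.png

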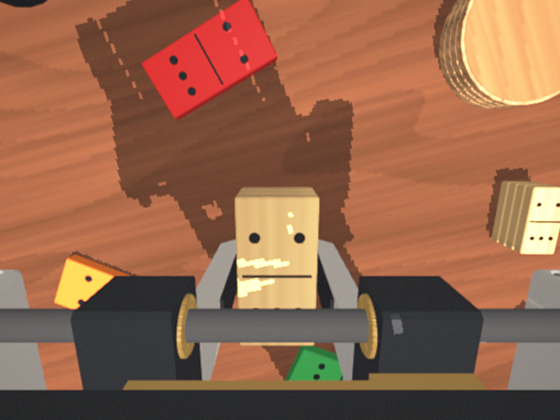

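All three dominoes came up together, squared, with width 41.9 mm. Next I carry them to the box.

```bash

python3 -m inch '[{"grip":0.2,"dx":0.1,"dy":0.2,"dz":-0.7,"rx":0,"ry":0,"rz":0},{"grip":0.2,"dx":0.2,"dy":0.5,"dz":-0.8,"rx":0,"ry":0,"rz":0},{"grip":0.2,"dx":0.3,"dy":0.8,"dz":-0.4,"rx":0,"ry":0,"rz":0},{"grip":0.2,"dx":0.3,"dy":0.95,"dz":0,"rx":0,"ry":0,"rz":0},{"grip":0.2,"dx":0.3,"dy":0.95,"dz":0,"rx":0,"ry":0,"rz":0},{"grip":0.2,"dx":0.3,"dy":0.95,"dz":0,"rx":0,"ry":0,"rz":0},{"grip":0.2,"dx":0.3,"dy":0.95,"dz":0,"rx":0,"ry":0,"rz":0},{"grip":0.2,"dx":0.3,"dy":0.95,"dz":0,"rx":0,"ry":0,"rz":0},{"grip":0.2,"dx":0.3,"dy":0.95,"dz":0,"rx":0,"ry":0,"rz":0},{"grip":0.2,"dx":0.3,"dy":0.95,"dz":0,"rx":0,"ry":0,"rz":0},{"grip":0.2,"dx":0.3,"dy":0.95,"dz":0,"rx":0,"ry":0,"rz":0},{"grip":0.2,"dx":0.3,"dy":0.95,"dz":0,"rx":0,"ry":0,"rz":0}]'
python3 to.py .573 -.223 .12 3.14159 0 -.322
```

```text
time: 9.22
tool_pos: [0.5704, -0.0932, 0.1318]
ee_rot: [-3.139, -0.013, -0.246]
wrist_force: [-0.2, 0.4, -0.8]
width: 0.0417
t 9.22 pos [ 0.5704 -0.0932  0.1318] rpy [-3.139 -0.013 -0.246] w 0.0417 F [-0.2  0.4 -0.8] q [-0.26  0.17  1.45  0.    1.51  1.55]
d [1.36 5.01 0.48] r [-0.04 -0.15  0.87]
```

```bash

python3 -m inch '[{"grip":0.2,"dx":0.3,"dy":0.95,"dz":-0.1,"rx":0,"ry":0,"rz":0.2},{"grip":0.2,"dx":0.3,"dy":0.95,"dz":-0.1,"rx":0,"ry":0,"rz":0.3},{"grip":0.2,"dx":0.2,"dy":0.95,"dz":-0.1,"rx":0,"ry":0,"rz":0.3},{"grip":0.2,"dx":0.2,"dy":0.95,"dz":-0.1,"rx":0,"ry":-0.1,"rz":0},{"grip":0.2,"dx":0.2,"dy":0.7,"dz":-0.1,"rx":0,"ry":0,"rz":0},{"grip":0.2,"dx":0.1,"dy":0.3,"dz":0,"rx":0,"ry":0,"rz":0}]'
python3 to.py .573 -.223 .12 3.14159 0 -.322
python3 - <<'E'
from fit import *
w=cams.snapshot("wrist"); save(w,'wr5.png')
for q in ["domino_box","tile_c_mid"]:
  for r in spotter.place_of(w,q): print(q,r["pixel"],r["score"])
print(proj(w,(.573,-.223,.006)))
b=np.array(box(.573,-.223,-.322,.11,.066,.04)); a=w["frame"][:,:,::-1].copy()
for p in b: cv2.circle(a,tuple(int(v) for v in proj(w,p)),3,(255,0,0) if p[2]>.01 else (0,255,0),-1)
cv2.imwrite('pics/wr5o.png',a)
E
```

```text
time: 9.98
tool_pos: [0.5665, -0.2251, 0.1489]
ee_rot: [-3.139, -0.007, -0.321]
wrist_force: [0.2, -0.1, -0.5]
width: 0.0416
t 9.97 pos [ 0.5665 -0.2251  0.1489] rpy [-3.139 -0.007 -0.321] w 0.0416 F [ 0.2 -0.1 -0.5] q [-0.47  0.24  1.34  0.    1.56  1.42]
d [ 0.21 -0.16  1.16] r [-0.03 -0.07  0.01]
tile_c_mid [275.8, 271.4] 0.57
[273.78195356 200.98854234]
```

View pics/wr5o.png

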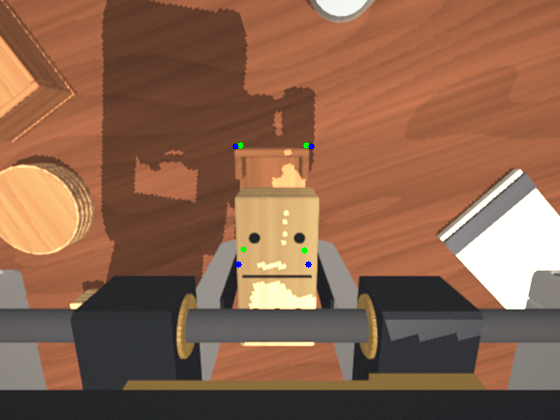

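```bash
python3 - <<'E'
import cv2
a=cv2.imread('pics/wr5.png')[130:200,220:330]; cv2.imwrite('pics/wr5z.png',cv2.resize(a,(770,490),interpolation=cv2.INTER_CUBIC))
E
```

```text
(no output)
```

View pics/wr5z.png

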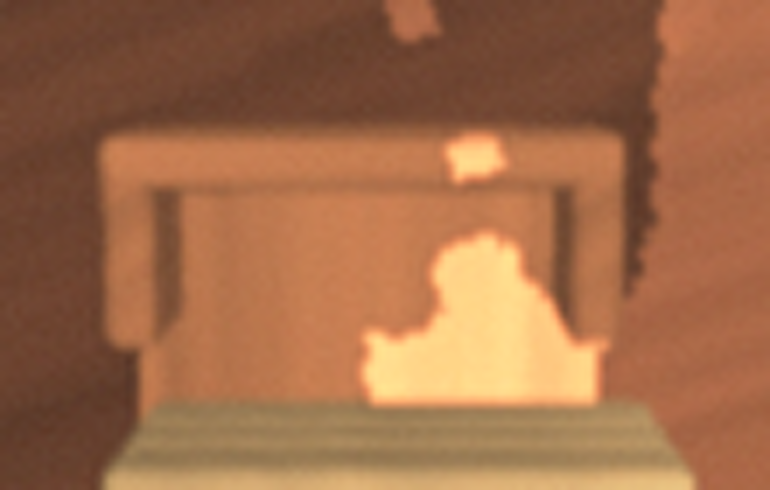

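```bash
python3 - <<'E'
from h import *
w=cams.snapshot("wrist")
o=robot.get_obs(); ps=o["tool_pos"]; ax=np.array([np.cos(-.321),np.sin(-.321),0]); ay=np.array([np.sin(-.321),-np.cos(-.321),0])
f=lambda px,z:(lambda P:(round(1e3*float((P-ps)@ax),1),round(1e3*float((P-ps)@ay),1)))(atz(w,px,z))
print('rim corners',f((234.3,148.3),.04),f((309.4,148.3),.04)); print('notch ends',f((238.5,179.3),.04),f((307.5,179.3),.04))
zt=ps[2]+.0166
print('pile top front',f((235,197),zt),f((319,197),zt),'bottom front',f((243,187.5),zt-.033),f((312,187.5),zt-.033),'midline',f((277,276),zt))
cv2.imwrite('pics/wr6z.png',cv2.resize(w["frame"][180:290,220:335,::-1],(782,748)[0:2],interpolation=cv2.INTER_CUBIC)[:600])
E
```

```text
rim corners (59.0, -37.5) (59.1, 27.7)
notch ends (32.0, -34.6) (32.1, 26.7)
pile top front (39.4, -20.9) (39.5, 20.4) bottom front (39.0, -20.5) (39.1, 20.6) midline (-2.5, -0.1)
```

View pics/wr6z.png

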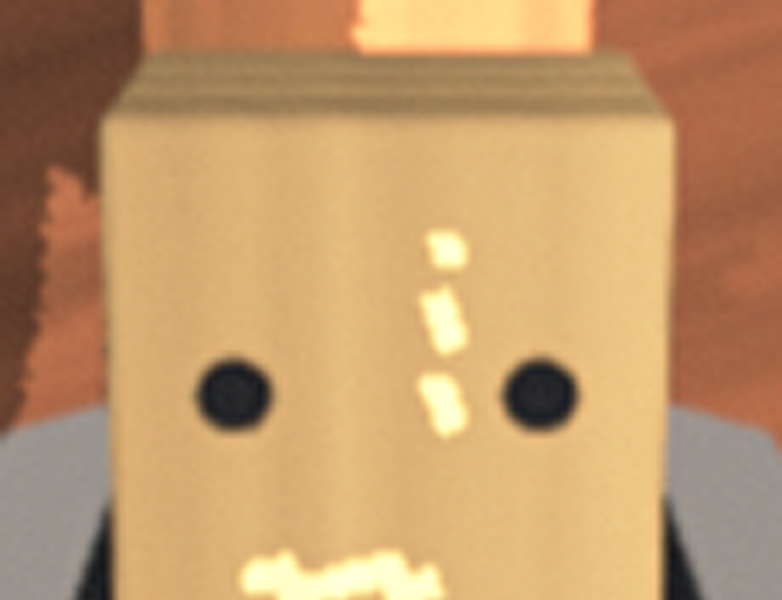

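```bash

python3 -m inch '[{"grip":0.2,"dx":0.1,"dy":-0.1,"dz":0,"rx":0,"ry":0.5,"rz":0},{"grip":0.2,"dx":0.1,"dy":-0.1,"dz":0,"rx":0,"ry":0.9,"rz":0},{"grip":0.2,"dx":0.1,"dy":0,"dz":0,"rx":0,"ry":0.9,"rz":0},{"grip":0.2,"dx":0,"dy":0,"dz":0,"rx":0,"ry":0.9,"rz":0},{"grip":0.2,"dx":0,"dy":0,"dz":0,"rx":0,"ry":0.7,"rz":0},{"grip":0.2,"dx":0,"dy":0,"dz":0,"rx":0,"ry":0,"rz":0}]'
python3 to.py .574 -.2229 .1 3.14159 -.37 -.321
```

```text
time: 10.92
tool_pos: [0.5754, -0.2134, 0.1469]
ee_rot: [-3.135, -0.351, -0.313]
wrist_force: [-0.2, 1.2, -1.1]
width: 0.0415
t 10.93 pos [ 0.5754 -0.2134  0.1469] rpy [-3.135 -0.351 -0.313] w 0.0415 F [-0.2  1.2 -1.1] q [-0.48  0.01  1.64  0.07  1.15  1.38]
d [-0.58  0.39  1.78] r [-0.11  0.22  0.08]
```

```bash

python3 -m inch '[{"grip":0.2,"dx":-0.2,"dy":0.38,"dz":0.4,"rx":-0.1,"ry":0.2,"rz":0.08},{"grip":0.2,"dx":-0.2,"dy":0,"dz":0.6,"rx":0,"ry":0,"rz":0},{"grip":0.2,"dx":-0.18,"dy":0,"dz":0.6,"rx":0,"ry":0,"rz":0},{"grip":0.2,"dx":0,"dy":0,"dz":0,"rx":0,"ry":0,"rz":0}]'
python3 to.py .574 -.2229 .09 3.14159 -.37 -.321
python3 - <<'E'
from fit import *
s=cams.snapshot("scene"); cv2.imwrite('pics/sc7.png',cv2.resize(s["frame"][180:380,80:300,::-1],(660,600),interpolation=cv2.INTER_CUBIC))
w=cams.snapshot("wrist"); save(w,'wr7.png')
E
```

```text
time: 11.42
tool_pos: [0.5745, -0.2208, 0.1024]
ee_rot: [-3.14, -0.366, -0.318]
wrist_force: [-0.2, 0.8, -0.7]
width: 0.042
t 11.43 pos [ 0.5745 -0.2208  0.1024] rpy [-3.14  -0.366 -0.318] w 0.042 F [-0.2  0.8 -0.7] q [-0.49  0.04  1.71  0.07  1.04  1.37]
d [-0.17  0.09  0.47] r [-0.03  0.04  0.03]
```

View pics/sc7.png

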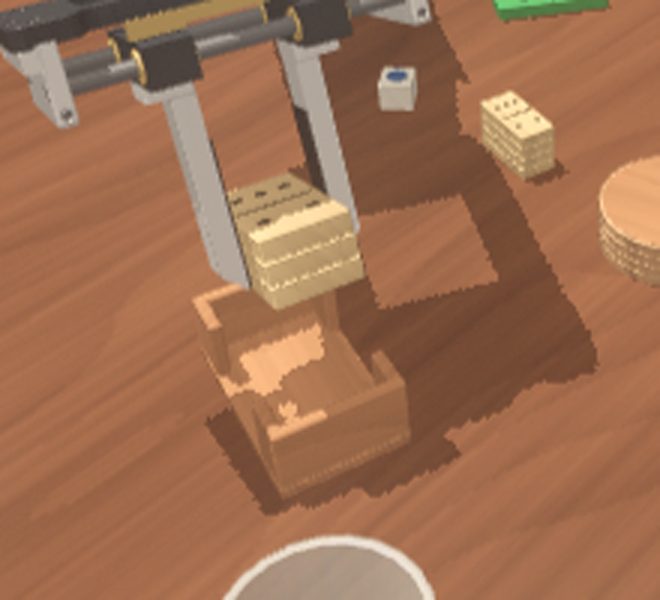

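View pics/wr7.png

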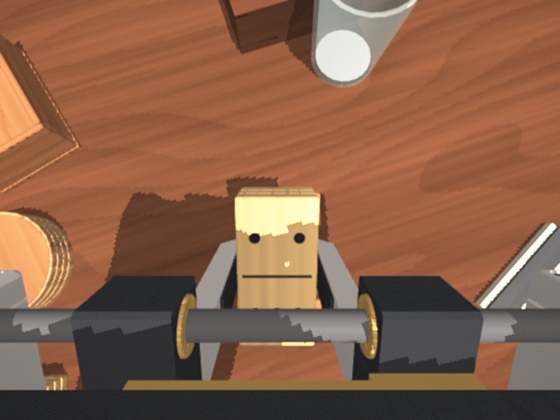

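```bash

python3 -m inch '[{"grip":0.2,"dx":-0.2,"dy":0.09,"dz":0.5,"rx":0,"ry":0,"rz":0},{"grip":0.2,"dx":-0.15,"dy":0,"dz":0.4,"rx":0,"ry":0,"rz":0},{"grip":0.2,"dx":0,"dy":0,"dz":0,"rx":0,"ry":0,"rz":0}]'
python3 to.py .574 -.2229 .055 3.14159 -.37 -.321
python3 - <<'E'
from fit import *
s=cams.snapshot("scene"); cv2.imwrite('pics/sc8.png',cv2.resize(s["frame"][220:370,100:265,::-1],(660,600),interpolation=cv2.INTER_CUBIC))
t=cams.snapshot("top"); cv2.imwrite('pics/t8.png',cv2.resize(t["frame"][140:230,340:440,::-1],(660,594),interpolation=cv2.INTER_CUBIC))
E
```

```text
time: 11.9
tool_pos: [0.5754, -0.2239, 0.0799]
ee_rot: [-3.141, -0.372, -0.318]
wrist_force: [-0.6, 0.2, -1.3]
width: 0.0421
t 11.9 pos [ 0.5754 -0.2239  0.0799] rpy [-3.141 -0.372 -0.318] w 0.0421 F [-0.6  0.2 -1.3] q [-0.5   0.06  1.73  0.08  0.99  1.36]
d [-0.42 -0.02  0.9 ] r [-0.02 -0.02  0.03]
```

View pics/sc8.png

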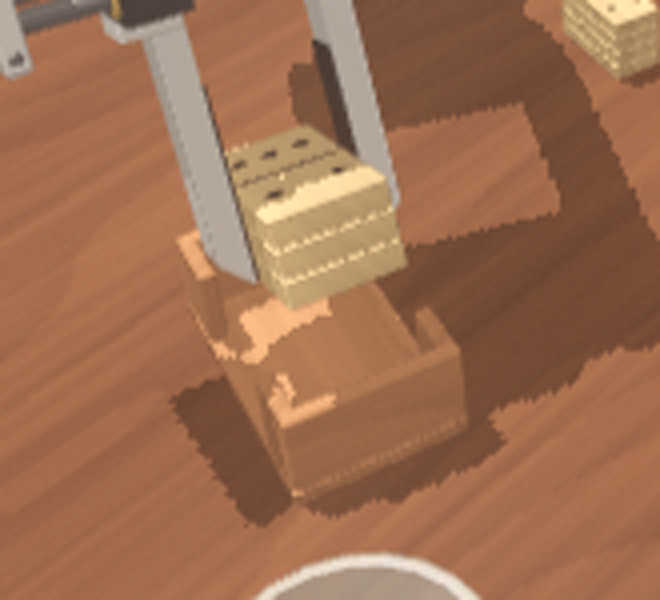

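View pics/t8.png

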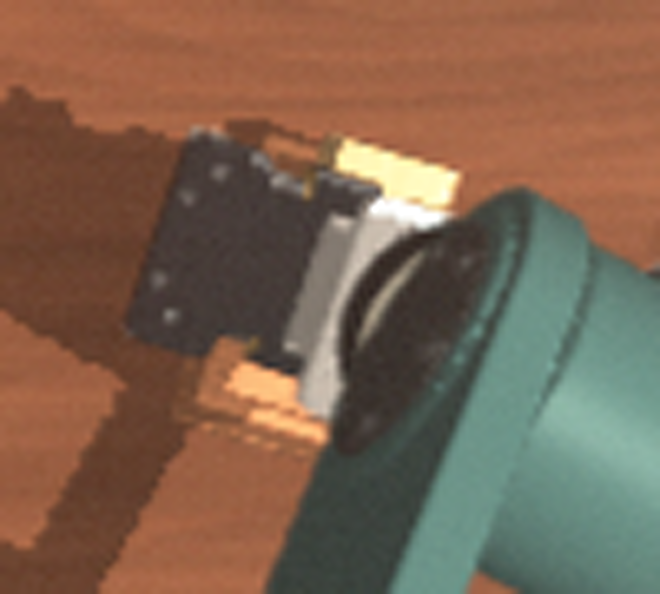

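```bash
cat > ov.py <<'E'
from fit import *
import sys
B=(.5717,-.2221,-.322)
def ov(name,r,out,sc):
    s=cams.snapshot(name); o=robot.get_obs(); R=rot(o["ee_rot"]); p=o["tool_pos"]
    a=s["frame"][r[0]:r[1],r[2]:r[3],::-1]; a=cv2.resize(a,None,fx=sc,fy=sc,interpolation=cv2.INTER_CUBIC)
    def d(P,col):
        q=proj(s,P); cv2.circle(a,(int((q[0]-r[2]+.5)*sc),int((q[1]-r[0]+.5)*sc)),2,col,-1)
    for q in box(*B,.11,.066,.04): d(q,(255,0,0))
    for q in box(*B,.096,.052,.04): d(q,(0,255,0)) if q[2]>0 else 0
    for i in(-1,1):
        for j in(-1,1):
            for k in(-1,1): d(p+R@np.array([-.0025+.042*i,.021*j,.0165*k]),(0,0,255))
    cv2.imwrite('pics/'+out,a)
if __name__=='__main__': ov("scene",(220,370,100,265),sys.argv[1],4)
E
python3 ov.py ov8.png
```

```text
(no output)
```

View pics/ov8.png

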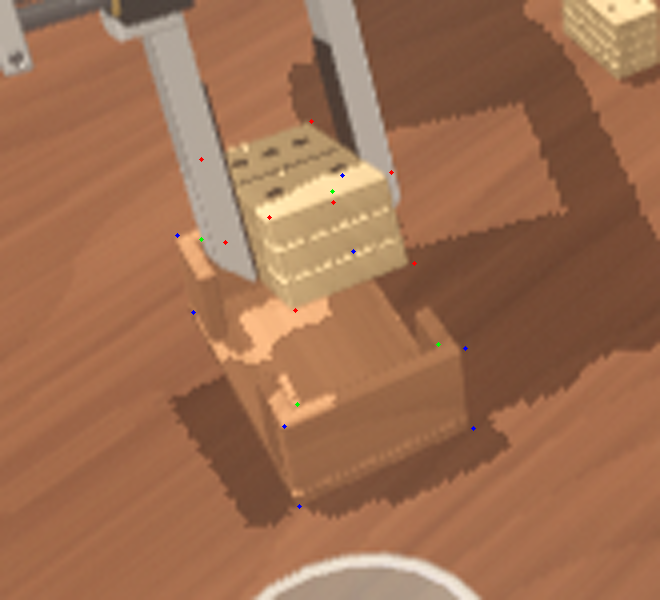

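```bash

python3 -m inch '[{"grip":0.2,"dx":-0.18,"dy":-0.02,"dz":0.3,"rx":0,"ry":0,"rz":0},{"grip":0.2,"dx":-0.12,"dy":0,"dz":0.3,"rx":0,"ry":0,"rz":0},{"grip":0.2,"dx":-0.05,"dy":0,"dz":0.1,"rx":0,"ry":0,"rz":0}]'
python3 to.py .574 -.2229 .0405 3.14159 -.37 -.321
```

```text
time: 12.42
tool_pos: [0.5752, -0.2236, 0.0621]
ee_rot: [3.141, -0.376, -0.318]
wrist_force: [0.1, -0.1, -0.7]
width: 0.0419
t 12.43 pos [ 0.5752 -0.2236  0.0621] rpy [ 3.141 -0.376 -0.318] w 0.0419 F [ 0.1 -0.1 -0.7] q [-0.5   0.07  1.76  0.08  0.94  1.35]
d [-0.37 -0.01  0.78] r [-0.01 -0.07  0.04]
```

```bash

python3 -m inch '[{"grip":0.2,"dx":-0.18,"dy":0,"dz":0.25,"rx":0,"ry":-0.05,"rz":0.04},{"grip":0.2,"dx":-0.1,"dy":0,"dz":0.2,"rx":0,"ry":0,"rz":0},{"grip":0.2,"dx":-0.05,"dy":0,"dz":0.1,"rx":0,"ry":0,"rz":0}]'
python3 to.py .574 -.2229 .0405 3.14159 -.37 -.321; python3 ov.py ov9.png
```

```text
time: 12.8
tool_pos: [0.5724, -0.2226, 0.0449]
ee_rot: [-3.14, -0.371, -0.322]
wrist_force: [-0.3, -0.3, -1.0]
width: 0.0417
t 12.8 pos [ 0.5724 -0.2226  0.0449] rpy [-3.14  -0.371 -0.322] w 0.0417 F [-0.3 -0.3 -1. ] q [-0.5   0.09  1.78  0.08  0.91  1.35]
d [-0.   -0.01  0.19] r [-0.01 -0.01 -0.01]
```

View pics/ov9.png

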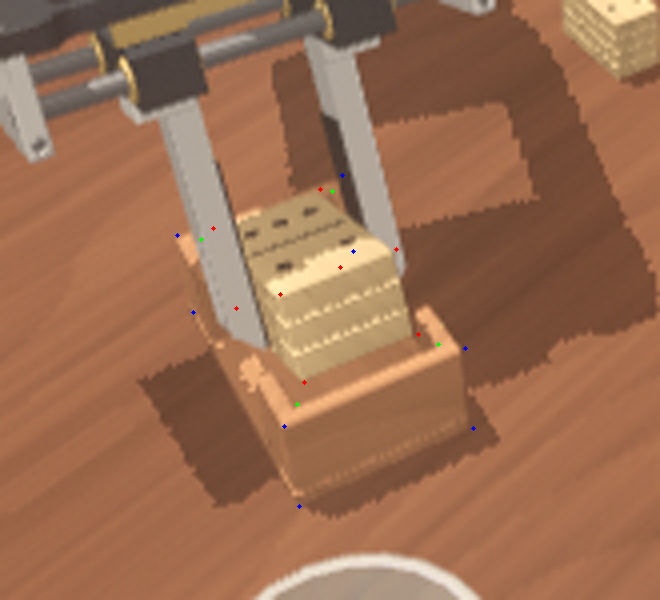

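```bash

python3 -m inch '[{"grip":0.2,"dx":0,"dy":0,"dz":0.13,"rx":0,"ry":0,"rz":0},{"grip":0.2,"dx":0,"dy":0,"dz":0,"rx":0,"ry":0,"rz":0}]'
python3 to.py .574 -.2229 .0405 3.14159 -.37 -.321
```

```text
time: 13.1
tool_pos: [0.5735, -0.223, 0.0414]
ee_rot: [-3.14, -0.371, -0.322]
wrist_force: [-0.8, -0.2, -0.7]
width: 0.0418
t 13.1 pos [ 0.5735 -0.223   0.0414] rpy [-3.14  -0.371 -0.322] w 0.0418 F [-0.8 -0.2 -0.7] q [-0.5   0.1   1.78  0.08  0.91  1.35]
d [ 0.   -0.01  0.04] r [-0.01 -0.01 -0.01]
```

```bash

python3 -m inch '[{"grip":0.2,"dx":0,"dy":0,"dz":0.05,"rx":0,"ry":-0.5,"rz":0},{"grip":0.2,"dx":0,"dy":0,"dz":0.06,"rx":0,"ry":-0.5,"rz":0},{"grip":0.2,"dx":0,"dy":0,"dz":0,"rx":0,"ry":0,"rz":0}]'
python3 to.py .574 -.2229 .0375 3.14159 -.28 -.322
```

```text
time: 13.48
tool_pos: [0.5749, -0.2235, 0.0395]
ee_rot: [-3.14, -0.283, -0.322]
wrist_force: [0.0, -0.3, -1.4]
width: 0.0418
t 13.47 pos [ 0.5749 -0.2235  0.0395] rpy [-3.14  -0.283 -0.322] w 0.0418 F [ 0.  -0.3 -1.4] q [-0.49  0.15  1.7   0.06  1.01  1.38]
d [-0.06 -0.01  0.07] r [-0.02 -0.03  0.01]
```

```bash

python3 -m inch '[{"grip":0.2,"dx":-0.07,"dy":0,"dz":0.14,"rx":0,"ry":-0.5,"rz":0},{"grip":0.2,"dx":-0.03,"dy":0,"dz":0.1,"rx":0,"ry":-0.5,"rz":0},{"grip":0.2,"dx":0,"dy":0,"dz":0,"rx":0,"ry":0,"rz":0}]'
python3 to.py .574 -.2229 .0338 3.14159 -.19 -.322
```

```text
time: 13.85
tool_pos: [0.5739, -0.223, 0.0331]
ee_rot: [-3.14, -0.196, -0.321]
wrist_force: [0.1, 0.8, -0.7]
width: 0.0419
t 13.85 pos [ 0.5739 -0.223   0.0331] rpy [-3.14  -0.196 -0.321] w 0.0419 F [ 0.1  0.8 -0.7] q [-0.48  0.21  1.63  0.04  1.11  1.4 ]
d [ 0.01 -0.01 -0.02] r [-0.02 -0.07  0.01]
```

```bash

python3 -m inch '[{"grip":0.2,"dx":0,"dy":0,"dz":0.06,"rx":0,"ry":-0.5,"rz":0},{"grip":0.2,"dx":-0.02,"dy":0,"dz":0.07,"rx":0,"ry":-0.5,"rz":0},{"grip":0.2,"dx":-0.02,"dy":0,"dz":0.02,"rx":0,"ry":0,"rz":0}]'
python3 to.py .574 -.2229 .0288 3.14159 -.1 -.322
```

```text
time: 14.22
tool_pos: [0.5727, -0.2225, 0.0293]
ee_rot: [-3.14, -0.109, -0.321]
wrist_force: [-1.4, 1.0, -2.2]
width: 0.0421
t 14.22 pos [ 0.5727 -0.2225  0.0293] rpy [-3.14  -0.109 -0.321] w 0.0421 F [-1.4  1.  -2.2] q [-0.47  0.26  1.56  0.02  1.21  1.41]
d [ 0.05 -0.    0.03] r [-0.02 -0.11  0.01]
```

```bash

python3 -m inch '[{"grip":0.2,"dx":0.05,"dy":0,"dz":0.08,"rx":0,"ry":-0.6,"rz":0},{"grip":0.2,"dx":0,"dy":0,"dz":0.07,"rx":0,"ry":-0.6,"rz":0},{"grip":0.2,"dx":0,"dy":0,"dz":0.02,"rx":0,"ry":0,"rz":0}]'
python3 to.py .574 -.2229 .0235 3.14159 0 -.322; python3 ov.py ov10.png
```

```text
time: 14.6
tool_pos: [0.573, -0.2224, 0.025]
ee_rot: [-3.14, -0.005, -0.321]
wrist_force: [0.3, 0.4, -1.7]
width: 0.0421
t 14.6 pos [ 0.573  -0.2224  0.025 ] rpy [-3.14  -0.005 -0.321] w 0.0421 F [ 0.3  0.4 -1.7] q [-0.46  0.34  1.47  0.    1.33  1.43]
d [0.05 0.01 0.06] r [-0.02 -0.06  0.01]
```

View pics/ov10.png

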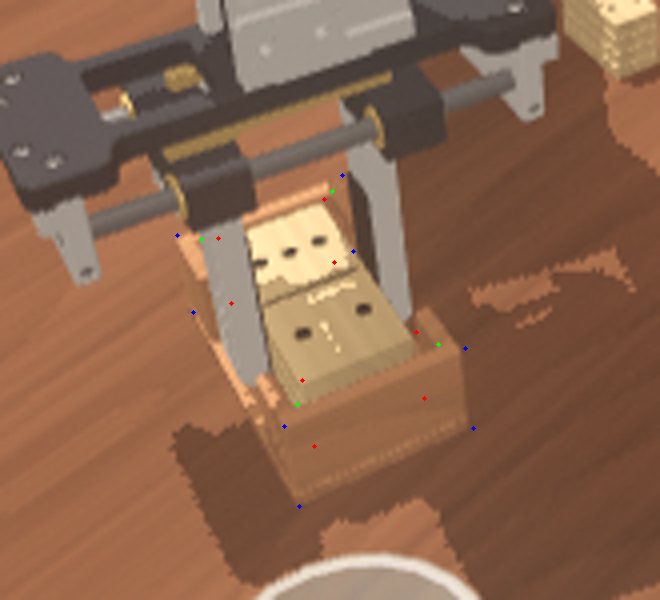

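```bash

python3 -m inch '[{"grip":0.2,"dx":0.02,"dy":0,"dz":0.06,"rx":0,"ry":-0.05,"rz":0},{"grip":0.2,"dx":0,"dy":0,"dz":0.04,"rx":0,"ry":0,"rz":0},{"grip":0.2,"dx":0,"dy":0,"dz":0.02,"rx":0,"ry":0,"rz":0}]'
python3 to.py .574 -.2229 .0225 3.14159 0 -.322
```

```text
time: 15.02
tool_pos: [0.5723, -0.222, 0.0224]
ee_rot: [-3.14, -0.002, -0.321]
wrist_force: [-1.1, 0.1, 1.5]
width: 0.0418
t 15.03 pos [ 0.5723 -0.222   0.0224] rpy [-3.14e+00 -2.00e-03 -3.21e-01] w 0.0418 F [-1.1  0.1  1.5] q [-0.46  0.34  1.47  0.    1.33  1.43]
d [ 0.08  0.01 -0.  ] r [-0.02 -0.02  0.01]
```

```bash

python3 -m inch '[{"grip":0.2,"dx":0,"dy":0,"dz":0.02,"rx":0,"ry":0,"rz":0},{"grip":0.2,"dx":0,"dy":0,"dz":0.01,"rx":0,"ry":0,"rz":0}]'
python3 -m inch '[{"grip":0.7,"dx":0,"dy":0,"dz":0,"rx":0,"ry":0,"rz":0},{"grip":0.7,"dx":0,"dy":0,"dz":0,"rx":0,"ry":0,"rz":0},{"grip":0.7,"dx":0,"dy":0,"dz":0,"rx":0,"ry":0,"rz":0},{"grip":0.7,"dx":0,"dy":0,"dz":0,"rx":0,"ry":0,"rz":0}]'
python3 to.py .574 -.2229 .0225 3.14159 0 -.322; python3 ov.py ov11.png
```

```text
time: 15.28
tool_pos: [0.5723, -0.222, 0.0224]
ee_rot: [-3.14, -0.003, -0.321]
wrist_force: [-0.4, 0.0, 0.0]
width: 0.0416
time: 15.78
tool_pos: [0.5726, -0.2222, 0.0223]
ee_rot: [-3.14, -0.004, -0.321]
wrist_force: [0.6, -0.9, 0.4]
width: 0.0659
t 15.78 pos [ 0.5726 -0.2222  0.0223] rpy [-3.14  -0.004 -0.321] w 0.0659 F [ 0.6 -0.9  0.4] q [-0.46  0.34  1.47  0.    1.33  1.43]
d [ 0.06  0.01 -0.01] r [-0.02 -0.04  0.01]
```

View pics/ov11.png

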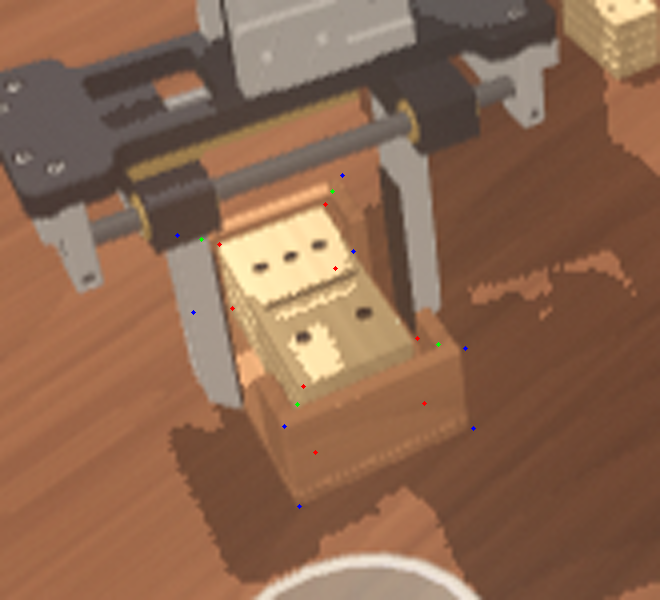

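The pile has been released and lies flat between the walls. Next I lift clear.

```bash

python3 -m inch '[{"grip":0.7,"dx":0,"dy":0,"dz":-0.3,"rx":0,"ry":0,"rz":0},{"grip":0.7,"dx":0,"dy":0,"dz":-0.6,"rx":0,"ry":0,"rz":0},{"grip":0.7,"dx":0,"dy":0,"dz":-0.8,"rx":0,"ry":0,"rz":0},{"grip":0.7,"dx":0,"dy":0,"dz":-0.9,"rx":0,"ry":0,"rz":0},{"grip":0.7,"dx":0,"dy":0,"dz":-1,"rx":0,"ry":0,"rz":0},{"grip":0.7,"dx":-0.5,"dy":0,"dz":-1,"rx":0,"ry":0,"rz":0},{"grip":0.7,"dx":-1,"dy":0,"dz":-0.5,"rx":0,"ry":0,"rz":0},{"grip":0.7,"dx":-1,"dy":0,"dz":0,"rx":0,"ry":0,"rz":0},{"grip":0.7,"dx":-1,"dy":0,"dz":0,"rx":0,"ry":0,"rz":0},{"grip":0.7,"dx":0,"dy":0,"dz":0,"rx":0,"ry":0,"rz":0}]'
python3 - <<'E'
from h import *
s=cams.snapshot("scene"); a=cv2.resize(s["frame"][240:360,110:250,::-1],(595,510),interpolation=cv2.INTER_CUBIC); cv2.imwrite('pics/sc12.png',a)
w=cams.snapshot("wrist"); save(w,'wr12.png')
E
```

```text
time: 17.08
tool_pos: [0.4898, -0.1954, 0.1661]
ee_rot: [3.141, -0.019, -0.321]
wrist_force: [0.0, 0.1, 0.5]
width: 0.0658
```

View pics/sc12.png

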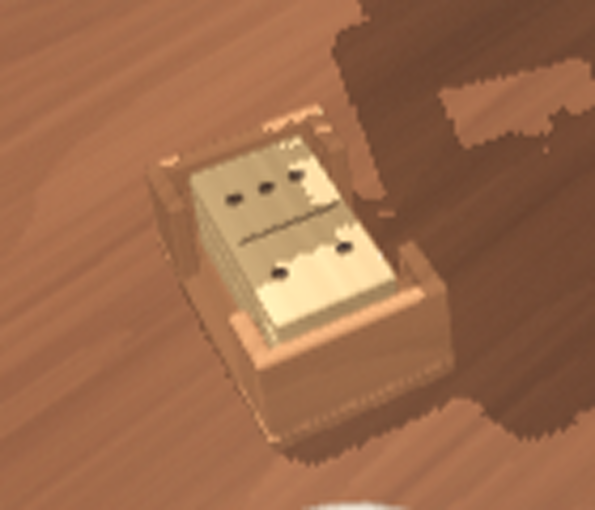

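View pics/wr12.png

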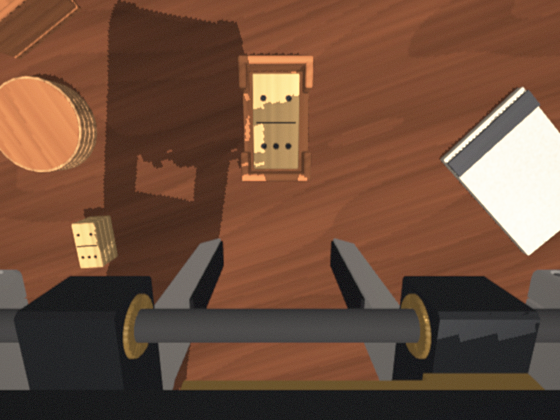

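The pile lies flat inside the box in both views (wrist (276,122), scene crop (295,235)). It clears all four walls and nothing else was disturbed. I'm handing the job in.

```bash
python3 -c "
from bench import robot
print(robot.get_obs()['time'],robot.get_obs()['wrist_force']); print(robot.close_job())"
```

```text
17.175 [ 0.41080901 -0.1229053   0.85309257]
the job is handed in; nothing more can be done
None
```

The three giant dominoes are flat in the notched box, and I handed the job in at 17.2 s. I gripped the whole pile at once and carried it over. It went in tilted about 21°, with the end nearest the robot lower and first, and I then let the far end down in steps. I released it on the floor of the box and backed the gripper away.

- **Final look:** the scene and wrist pictures show the pile squared and flat between the walls, touching none of them. The wrist force read about 1 N with the gripper clear.
- **Forces:** the wrist force never read more than about 3 N in any of my checks.
- **Disagreements:** the cameras placed the box 2–3 mm apart, so I used the wrist camera's relative measurement for the insertion. In the scene overlay, pile and box were off by about the same small amount, which looks like a calibration offset.

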